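# Make the edge sander ready for the next batch of panels

### The job

Set up the little edge-sanding bench for the next batch: swing the toggle clamp back, lay the finished panel that is in the jig flat in the grey tray, stack all the blank panels flat in the jig's nest and swing the clamp over onto them until it holds. Take the sanding drum (the cylinder, not the cone burr) from the wooden stand, put its shank all the way down into the sander's upright chuck and turn the black chuck sleeve clockwise until the three jaws hold the drum tight. The drum may be done before, after or in between; do not knock or shift the other things on the table.

Things in the scene. Friction and masses are not known exactly. Their poses are not given: they have to be found in the camera images.
- nest (a point): floor centre of the nest in the jig, 10 mm above the table. y runs along a nested panel's 120 mm, towards the clamp pivot. Aluminium stops 26 mm high round the ends (y = +-63.5 mm, 34 mm wide) and at the corners (x = +-29.5, y = +-37..55 mm) leave a panel 3.5 mm play each way; the middles of the long sides are open for fingers, which close along x. Holds 3 panels
- clamp (a joint): toggle clamp angle (rad): 0.03 at the start, its foot on the finished panel at nest y = 25 mm; 1.6 fully open, arm upright. A spring takes it over centre: below 0.8 it closes and presses by itself, above 0.8 it stays open. On two panels it rests at 0.15, on three at 0.28. The handle takes up to 10 N
- clamp_grip (a point): mid of the free length of the clamp's black handle bar (round, 15 mm thick, along the nest's x, free for 25 mm either side; the lever joins it 44 mm to -x). Pinch it from above, fingers closing along the nest's y; it turns in the pads. Clamped it is 148 mm above the table; opening swings it on 100 mm radius round the hinge, away from the nest (+y) and down to 64 mm
- clamp_hinge (a point): point on the clamp's pivot axis, level with the grip point along the bar, fixed to the jig: 105 mm along +y of the nest centre, 50 mm above the table. The axis runs along the nest's x. The jig's base plate spans nest x = +-55 mm, y = -80 to +145 mm
- clamp_foot: rubber ball foot of the clamp, 18 mm diameter, 80 mm out on the clamp arm; origin at its lowest point when clamped
- sanded: the finished panel, pale wood with rounded corners, in the nest under the clamp at the start, 120 x 52 x 10 mm, 60 g. Origin: centre of one flat face, the underside as it lies at the start; x along the 120 mm, z through the thickness
- blank0: a blank panel, plywood with square corners, loose and flat on the table at the start (two or three are there), 120 x 52 x 10 mm, 60 g. Origin: centre of one flat face, the underside as it lies at the start; x along the 120 mm, z through the thickness
- blank1: a blank panel, plywood with square corners, loose and flat on the table at the start (two or three are there), 120 x 52 x 10 mm, 60 g. Origin: centre of one flat face, the underside as it lies at the start; x along the 120 mm, z through the thickness
- blank2: a blank panel, plywood with square corners, loose and flat on the table at the start (two or three are there), 120 x 52 x 10 mm, 60 g. Origin: centre of one flat face, the underside as it lies at the start; x along the 120 mm, z through the thickness
- tray_in (a point): centre of the inner floor (4 mm above the table) of the shallow grey out-tray, inside 152 (x) x 192 (y) mm, walls 22 mm high over the table. Axes: those of the tray
- drum: sanding drum: brown cylinder 36 mm diameter, 34 mm high, on a steel shank 18 mm diameter, 38 mm long; 120 g. Origin: centre of the shank's lower end, z along the axis; cylinder from z = 38 to 72 mm, a nut to 76. At the start upright in one of the stand's two holes (23 mm), the cylinder resting on the stand's top 45 mm above the table
- stand: wooden stand, 60 (x) x 150 (y) x 45 mm high, fixed; origin under its centre; holes at y = -37 and +37 mm. Grip the drum with fingers that close along the stand's x
- burr: cone-shaped steel burr with the same shank, in the other hole of the stand; leave it there
- chuck (a point): centre of the chuck's floor on its upright axis, 50 mm above the table, on the green sander housing; the shank stands on it. The open jaws leave a hole of 30 mm less 6 mm per rad of sleeve (26 to 30 mm at the start), rim 86 mm above the table. Seated, the drum's cylinder spans 88 to 122 mm (nut 126) above the table
- sleeve (a joint): turn of the chuck sleeve (rad), growing clockwise seen from above = closing; each radian brings each jaw 3 mm inwards. At the start 0 to 0.6; on the drum's shank the jaws touch at about 2.0 and it is tight from about 2.1 up to the stop at 2.25. It takes about 0.25 N m to turn and stays where it is left, also when tight
- sleeve_top (a point): centre of the upper rim of the black knurled chuck sleeve, 84 mm above the table: outside 58 mm diameter, 30 mm high (54 to 84 mm above the table); the housing below it is 94 mm wide up to 48 mm, on a 120 x 105 x 12 mm foot. Fingers from above can hold it by its outside with the drum standing between them
- jaw0: one of the three steel jaws inside the sleeve, coupled so that they close together on the shank
- jaw1: one of the three steel jaws inside the sleeve, coupled so that they close together on the shank
- jaw2: one of the three steel jaws inside the sleeve, coupled so that they close together on the shank
- mug: white mug, 92 mm high, 80 mm wide; a bystander, origin under its centre
- glue: white glue bottle 150 mm high, 56 mm wide; a bystander, origin under its centre
- tin: flat tin of water colours 90 x 200 x 24 mm; a bystander, origin under its centre
- sanding_block: cork block 60 x 100 x 30 mm; a bystander, origin under its centre
Not all that is in view belongs to the job. What is shaped like the blank2 but yellow is not meant.

How it is judged:
By the outcome, as a careful person would: the job done as asked, in the order asked, and still so for the second after the job is handed in, with the robot touching nothing.
Of blank0, blank1, blank2 only 2 to 3 are there at a start; the rules pass over those that are not, and their reading is None.
At some moment in a run one of blank0, blank1, blank2 may be knocked a few centimetres aside while the robot is not near it.
It also fails if it takes over 210 s, if anything falls off the work surface, if the arm or the gripper's body presses on something with over 40 N, if the wrist force passes 120 N, or if a joint passes its speed limit or range.

### The arm

A 7-joint arm with a two-finger parallel gripper is mounted at the origin on the work surface. World frame = base frame: x ahead of the robot, y to its left, z up, the work surface at z = 0. Lengths are in mm, angles in rad, forces in N, time in s.
With the tool pointing down it reaches from about 400 to 850 mm from the base axis. Payload 10.4 kg.
Tool frame: the origin (TCP) lies midway between the tips of the shut fingers; the grasp point (between the pads) lies 19 mm behind it; z points along the fingers, y is the line along which they close (so a half turn about z gives the same grasp; the last joint's range is limited). The gripper opens to 85 mm and grips with 20 to 120 N. Pads are 22 mm wide; open, the fingers measure 114 mm over their backs; the gripper's body (76 mm by 85 mm) begins 54 mm behind the grasp point. The pads swing forward as they close: fully open they stand 13 mm farther back than shut.
Start: joints at [-1.343, 0.332, -0.065, 1.46, 0.022, 1.35, -0.088], TCP at [155.097, 605.472, 231.338] pointing down, gripper open.
Joint ranges: [-2.6, 2.6], [-0.5, 2.12], [-1.47, 1.34], [0.16, 2.42], [-1.27, 4.41], [0.06, 2.06], [-2.6, 2.6]. Speed limits (rad/s): [2.22, 2.22, 2.79, 2.79, 3.14, 3.14, 3.14].

### API

Orientations are given as a rotation vector (axis times angle).
In Python, from rig import manip, effector, kinematics, capture, ticket, boxes_of, silhouettes, pinpoint, telemetry gives the robot as it stands. Calls block until the motion is done:
- manip.goto(position, orientation): joint-space move of the TCP to a pose.
- manip.move_l(position, rot=None, feed=150): straight line of the TCP; rot=None keeps the orientation; feed is the mean speed in mm/s.
- manip.move_j(angles): joint-space move.
- effector.move_gripper(opening, strength=None): finger opening in mm; strength is the grip in N (None keeps the last); returns when the fingers have stopped.
- manip.wait(seconds).
- kinematics.ik(position, orientation): joint angles nearest the present ones, or None.
- capture(name): name is "scene" or "side" or "wrist"; returns a dict with "color" (420x560x3 uint8, red, green, blue), "z_map" (420x560 float32, mm along the optical axis (not along the pixel's ray), 0 where there is no reading), "fx", "fy", "cx", "cy" (pixels), "rvec" (rotation vector, rad) and "tvec" (3), from world to camera coordinates, as OpenCV has them. Camera axes: x right, y down, z forward; pixel columns grow to the right and rows downward; lengths in mm; the calibration is good to about 2 mm. A picture is of the moment at which its call begins.
A pose or a line that the arm cannot do raises manip.PlanningError and nothing moves.
- ticket.hand_in(): hands the job in; it is judged then, once.
Trained networks look in the newest picture that a camera, given by its name, has taken for a name from the list of things; names that differ only in an ending like _2 or _b are one class to them, and where a whole thing is asked for, a point or a joint stands for the part that bears it (a point fixed in the world has none). Each returns a list of dicts, best first, with "p" (0 to 1); they miss things now and then, are a little off and sometimes report something else, mostly with a low value. They report only what shows in the picture. A call takes as long as a camera call. They do not tell look-alikes from the thing itself.
- boxes_of(label, camera): "at" ([column, row] in pixels, amid what is visible of it).
- silhouettes(label, camera): "region" (420x560 bool, what is visible of it) and "at" ([column, row] in pixels, amid what is visible of it).
- pinpoint(label, camera): "at" ([column, row] in pixels: a listed point, or the origin of a listed thing).
Readings, each from a call of its own:
- telemetry.read_clock(): time.
- telemetry.read_joint_positions(): joint angles.
- telemetry.read_qd(): joint speeds.
- telemetry.read_tau(): joint torques, N m.
- telemetry.read_eef_pos(): TCP position.
- telemetry.read_orientation(): TCP orientation.
- telemetry.read_force(): force on the tool from outside, world axes, zero at the start.
- telemetry.read_moment(): the same for the moment, N m.
- telemetry.read_width(): finger opening in mm.
- telemetry.read_grip_force(): force on a finger pad.
Only numpy, scipy, OpenCV 4.12 (cv2) and the standard library are available. Lean on these libraries where they do the work, as an engineer would, in place of code of your own. Each camera call takes 0.05 s, during which the arm holds its last target. There are 200 camera calls.

## Working session

There is one attempt and no reset: what is moved stays moved. The work goes in short steps, each a Python script; the robot and the scene stay as the last script left them, time stands still between calls to the robot, and variables do not carry over. Pictures are saved under pics/ and viewed, at most 14 in all, crops included, and the job is handed in when it is done.

```bash
ls; mkdir -p pics; python3 - <<'E'
from rig import *
import cv2
for n in("scene","side"):
    c=capture(n); cv2.imwrite(f"pics/a_{n}.png",cv2.resize(c["color"][:,:,::-1],(800,600)))
    import numpy as np
    R=cv2.Rodrigues(np.array(c["rvec"],float))[0]; print(n,c["fx"],c["cx"],c["cy"],(-R.T@np.array(c["tvec"])).round(),R.round(2).tolist())
print(telemetry.read_orientation(),telemetry.read_clock())
E
```

```text
pics
scene 458.74365349315065 275.15884495398853 212.36467047830334 [1354.  499.  965.] [[-0.47, 0.88, -0.01], [0.6, 0.31, -0.74], [-0.64, -0.36, -0.68]]
side 412.109817446941 285.5377980509893 202.14141448467907 [ 133. -471.  812.] [[0.76, -0.65, 0.01], [-0.46, -0.55, -0.7], [0.46, 0.53, -0.71]]
[-3.92867228e-01 -3.11680744e+00  2.03848135e-03] 0.1
```

View pics/a_scene.png

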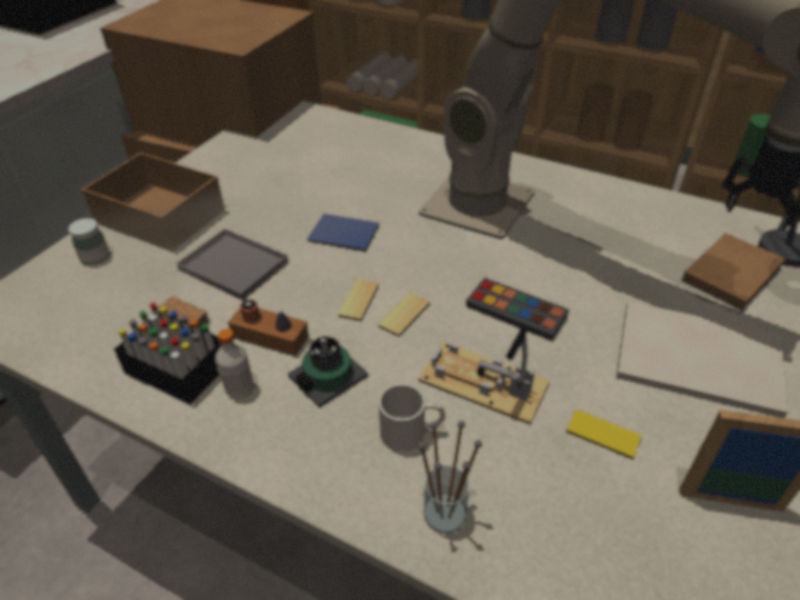

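View pics/a_side.png

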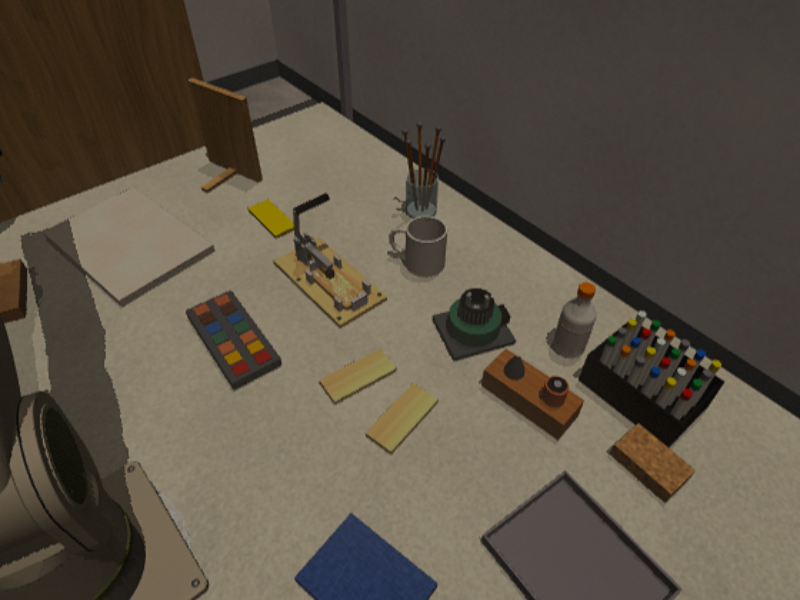

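The scene view (800-px scale) shows the jig at (487,378), the chuck at (327,365), the stand at (268,328), the tray at (233,262) and two plywood blanks at (359,299) and (404,313). A yellow look-alike lies at (604,433). The side view agrees: blanks at (358,375) and (402,417), drum (cylinder) at (557,385), cone burr at (515,365). I'll measure next.

```bash
cat > h.py <<'E'
from rig import *
import numpy as np, cv2
from scipy.spatial.transform import Rotation as Ro
def cam(n):
    c=capture(n); c["R"]=cv2.Rodrigues(np.array(c["rvec"],float))[0]; c["t"]=np.array(c["tvec"],float).ravel(); return c
def ray(c,uv):
    d=c["R"].T@np.array([(uv[0]-c["cx"])/c["fx"],(uv[1]-c["cy"])/c["fy"],1.]); return -c["R"].T@c["t"],d
def onz(c,uv,z):
    o,d=ray(c,uv); return o+d*(z-o[2])/d[2]
def cloud(c,m=None):
    z=c["z_map"].astype(float); v,u=np.nonzero((z>0)&(True if m is None else m)); zz=z[v,u]
    P=np.c_[(u-c["cx"])/c["fx"]*zz,(v-c["cy"])/c["fy"]*zz,zz]; return (P-c["t"])@c["R"]
def rect(P):
    (x,y),(w,h),a=cv2.minAreaRect(P[:,:2].astype(np.float32)); a=np.radians(a)
    if w<h: w,h,a=h,w,a+np.pi/2
    return np.round([x,y,w,h],1),round((a+np.pi/2)%np.pi-np.pi/2,3)
def down(yaw):  # tool y (closing line) at world angle yaw+90deg ; tool x at yaw
    return (Ro.from_euler("z",yaw)*Ro.from_euler("x",np.pi)).as_rotvec()
def st(): 
    print("t",round(telemetry.read_clock(),1),"tcp",np.round(telemetry.read_eef_pos(),1),"w",round(telemetry.read_width(),1),"gf",np.round(telemetry.read_grip_force(),1),"F",np.round(telemetry.read_force(),1),"M",np.round(telemetry.read_moment(),2))
E
python3 - <<'E'
from h import *
C={n:cam(n) for n in("scene","side")}
Z=dict(nest=10,clamp_grip=148,clamp_hinge=50,tray_in=4,chuck=50,sleeve_top=84,stand=0,drum=7,burr=7,sanded=10,blank0=0,mug=0,glue=0,tin=0,sanding_block=0)
for k,z in Z.items():
    for n,c in C.items():
        print(k,n,[(round(d["p"],2),onz(c,d["at"],z).round(1)[:2].tolist()) for d in pinpoint(k,n)[:4] if d["p"]>.2])
for k in("blank0","stand","tray_in","nest","tin"):
    for n,c in C.items():
        for d in silhouettes(k,n)[:4]:
            if d["p"]>.2:
                P=cloud(c,d["region"])
                print(k,n,round(d["p"],2),np.round(d["at"]),len(P),rect(P) if len(P)>20 else "",np.median(P[:,2]).round(1))
E
```

```text
nest scene [(0.82, [553.7, 219.5])]
nest side [(0.69, [459.4, 28.5]), (0.64, [553.8, 214.6])]
clamp_grip scene [(0.85, [583.5, 309.1])]
clamp_grip side [(0.83, [572.8, 298.4])]
clamp_hinge scene [(0.93, [582.8, 319.7])]
clamp_hinge side [(0.79, [574.4, 313.0]), (0.25, [700.3, 0.4])]
tray_in scene [(0.56, [490.5, -389.9])]
tray_in side [(0.92, [498.7, -403.0])]
chuck scene [(0.88, [676.1, -25.1])]
chuck side [(0.9, [676.5, -25.9])]
sleeve_top scene [(0.91, [688.6, -20.7]), (0.46, [621.2, 242.2])]
sleeve_top side [(0.89, [680.6, -30.5])]
stand scene [(0.78, [650.8, -184.1])]
stand side [(0.8, [647.9, -186.0])]
drum scene [(0.61, [663.7, -208.1]), (0.61, [647.0, -47.4]), (0.49, [486.8, -398.8])]
drum side [(0.84, [655.4, -220.8]), (0.52, [457.7, 30.0])]
burr scene [(0.64, [630.1, -61.2]), (0.41, [644.8, -142.9]), (0.28, [478.1, -77.3])]
burr side [(0.71, [633.1, -193.3]), (0.69, [776.2, -163.9]), (0.49, [639.7, -155.2])]
sanded scene [(0.56, [563.1, 221.8]), (0.48, [657.0, -32.8])]
sanded side []
blank0 scene [(0.71, [564.8, 487.1]), (0.7, [453.0, -91.9]), (0.69, [457.8, 28.5])]
blank0 
[... 1503 characters left out ...]
8,  175.6]), np.float64(1.494)) 3.2
nest scene 0.86 [353. 268.] 2396 (array([524.2, 249.5, 224.9, 175.5]), np.float64(-1.558)) 10.6
nest side 0.71 [227. 188.] 2065 (array([554.5, 295.1, 330.2, 119.9]), np.float64(1.528)) 9.6
nest side 0.46 [392. 274.] 314 (array([ 646.1, -227.7,   34.5,   33.3]), np.float64(-0.843)) 76.4
tin scene 0.61 [165. 184.] 2171 (array([ 495.8, -400.9,  206. ,  165.9]), np.float64(1.494)) 4.8
tin scene 0.6 [360. 216.] 1644 (array([396.9, 230.1, 264.9, 200.9]), np.float64(-0.088)) 21.3
tin scene 0.25 [357. 254.] 337 (array([522.3, 295.2, 153.3,  86.2]), np.float64(-0.341)) 76.1
tin side 0.83 [162. 238.] 2460 (array([336.8, 241.6, 228.2,  96.1]), np.float64(1.471)) 20.7
```

```bash
cat >> h.py <<'E'
def pick(p,yaw):
    best=None
    for k in(-1,0,1):
        o=down(yaw+k*np.pi); 
        q=kinematics.ik(p,o)
        if q is not None and (best is None or abs(q[6])<best[0]-.3): best=(abs(q[6]),o,q)
    if best is None: raise RuntimeError(f"no ik {p} {yaw}")
    return best[1]
def go(p,yaw): o=pick(p,yaw); manip.goto(p,o); return o
E
python3 - <<'E'
from h import *
print(telemetry.read_joint_positions())
for i,(x,y) in enumerate([(545,250),(460,-20),(650,-30),(640,-190),(500,-400)]):
    for z in (380,340,300):
        try: go([x,y,z],0); break
        except Exception as e: print(e)
    c=cam("wrist"); cv2.imwrite(f"pics/w{i}.png",c["color"][:,:,::-1])
    np.savez(f"w{i}.npz",**{k:v for k,v in c.items()})
    print(i,z,np.round(telemetry.read_joint_positions(),2),(-c["R"].T@c["t"]).round(),c["R"].round(2).tolist(),c["fx"])
    L={0:[("nest",10),("clamp_grip",148),("clamp_hinge",50),("clamp_foot",20)],1:[("blank0",0)],2:[("chuck",50),("sleeve_top",84)],3:[("stand",0),("drum",7),("burr",7)],4:[("tray_in",4)]}[i]
    for k,zz in L:
        print(k,[(round(d["p"],2),np.round(d["at"]).tolist(),onz(c,d["at"],zz).round(1)[:2].tolist()) for d in pinpoint(k,"wrist")[:4] if d["p"]>.2])
        if k in("blank0","stand","tray_in","nest"):
          for d in silhouettes(k,"wrist")[:3]:
            P=cloud(c,d["region"])
            if d["p"]>.2 and len(P)>20: print("  sil",round(d["p"],2),np.round(d["at"]),rect(P),np.median(P[:,2]).round(1))
st()
A=[np.load(f"w{i}.npz")["color"][:,:,::-1] for i in range(4)]
cv2.imwrite("pics/mos.png",cv2.resize(np.vstack([np.hstack(A[:2]),np.hstack(A[2:])]),(800,600),interpolation=cv2.INTER_AREA))
E
```

```text
[-1.34261061  0.3322181  -0.0646768   1.46008447  0.02160041  1.34989166
 -0.08853524]
0 380 [-0.74  0.24  0.29  1.28 -0.07  1.63  1.12] [476. 250. 524.] [[-0.0, 1.0, 0.0], [0.96, 0.0, 0.27], [0.27, 0.0, -0.96]] 372.70440952049785
nest [(0.91, [257.0, 164.0], [555.0, 213.8])]
  sil 0.73 [304. 165.] (array([578.2, 246.7, 230.9, 160.1]), np.float64(-1.568)) 12.0
clamp_grip [(0.6, [334.0, 207.0], [578.6, 303.7])]
clamp_hinge [(0.9, [338.0, 189.0], [580.8, 321.2])]
clamp_foot [(0.52, [273.0, 162.0], [550.5, 236.7])]
1 380 [-0.56 -0.11  0.46  1.63  0.05  1.61  1.47] [392. -20. 524.] [[-0.0, 1.0, 0.0], [0.96, 0.0, 0.27], [0.27, 0.0, -0.96]] 372.70440952049785
blank0 [(0.94, [318.0, 153.0], [456.9, 29.5]), (0.62, [238.0, 156.0], [461.7, -83.5])]
  sil 0.94 [319. 155.] (array([459.6,  27.6, 119.3,  53.8]), np.float64(-0.101)) 11.5
  sil 0.72 [237. 156.] (array([465.9, -83.5, 123.1,  54.4]), np.float64(0.192)) 11.4
2 380 [-0.7   0.56  1.16  1.15 -0.51  1.72 -1.26] [717. -31. 524.] [[0.0, -1.0, -0.0], [-0.96, -0.0, 0.27], [-0.27, -0.0, -0.96]] 372.70440952049785
chuck [(0.57, [280.0, 134.0], [681.9, -27.5])]
sleeve_top []
3 380 [-0.4   0.59  1.12  1.09 -0.54  1.74 -1.02] [ 707. -192.  524.] [[0.0, -1.0, -0.0], [-0.96, -0.0, 0.27], [-0.27, 0.0, -0.96]] 372.70440952049785
stand [(0.79, [278.0, 152.0], [643.3, -184.6])]
  sil 0.59 [281. 153.] (array([ 639.4, -189.4,  165.8,   69.7]), np.float64(-1.457)) 46.4
drum [(0.56, [307.0, 148.0], [649.0, -224.5])]
burr [(0.6, [253.0, 154.0], [641.1, -149.5])]
4 380 [-0.1   0.53  1.15  1.18 -0.48  1.71 -0.64] [ 569. -400.  524.] [[0.0, -1.0, -0.0], [-0.96, -0.0, 0.27], [-0.27, -0.0, -0.96]] 372.70440952049785
tray_in [(0.85, [286.0, 161.0], [492.2, -403.5])]
  sil 0.64 [287. 157.] (array([ 490.9, -406.2,  209.8,  168.6]), np.float64(1.511)) 5.6
t 10.3 tcp [ 501.7 -398.4  379.7] w 85.4 gf 0.0 F [-0.4 -0.3  0.4] M [ 0.03  0.04 -0.  ]
```

View pics/mos.png

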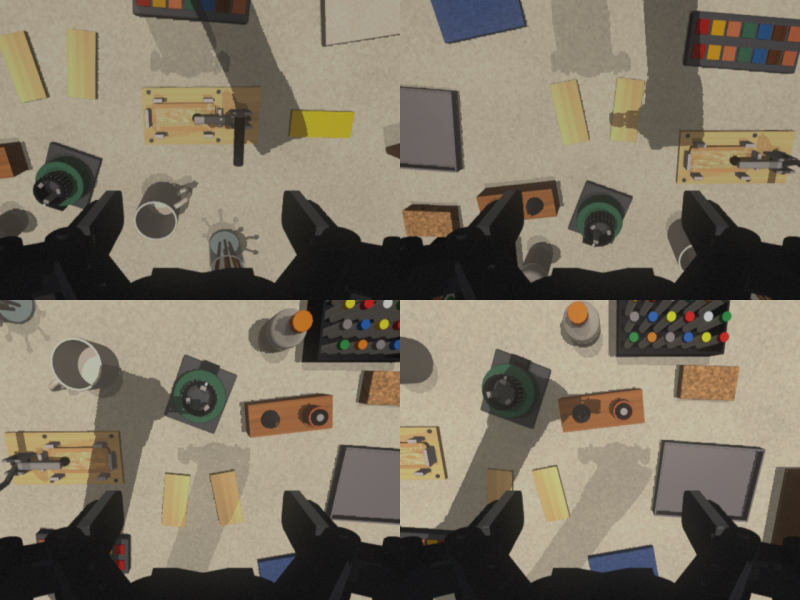

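The mosaic of wrist views shows the jig with the pale panel (tile 1, 190,118), both plywood blanks (tile 2, 570,110 and 627,110) and nothing else like them except the yellow panel at (322,124). Tile 4 shows the burr at (580,413) and the drum at (623,411). I'll now refine poses from the depth.

```bash
python3 - <<'E'
from h import *
def L(i): return dict(np.load(f"w{i}.npz"))
def sel(P,x0,x1,y0,y1,z0,z1): return P[(P[:,0]>x0)&(P[:,0]<x1)&(P[:,1]>y0)&(P[:,1]<y1)&(P[:,2]>z0)&(P[:,2]<z1)]
P0,P2,P3,P4=[cloud(L(i)) for i in(0,2,3,4)]
def pct(P,a):  # extents in frame rotated a
    u=P[:,:2]@np.array([[np.cos(a),-np.sin(a)],[np.sin(a),np.cos(a)]]); return np.percentile(u,[1,99],axis=0).round(1).tolist()
S=sel(P0,480,640,110,400,7,70); print("jig",rect(S),len(S))
T=sel(P0,490,620,140,300,17,23.5); print("panel",rect(T),len(T))
T=sel(P0,490,620,130,300,24,40); print("stops",rect(T),len(T))
T=sel(P0,500,680,270,345,120,170); print("bar",rect(T),T[:,2].max(),len(T))
for P,n in((P2,2),(P3,3)):
    T=sel(P,590,720,-290,-90,38,50); print("stand",n,rect(T),np.median(T[:,2]),len(T))
    T=sel(P,600,690,-250,-190,70,95); print("drumtop",n,rect(T),np.median(T[:,2]),cv2.minEnclosingCircle(T[:,:2].astype(np.float32)))
    T=sel(P,600,740,-80,30,78,95); print("sleeve",n,rect(T),np.median(T[:,2]),cv2.minEnclosingCircle(T[:,:2].astype(np.float32)))
    T=sel(P,600,760,-100,50,40,50); print("housing",n,rect(T),len(T),cv2.minEnclosingCircle(T[:,:2].astype(np.float32)))
    T=sel(P,590,780,-120,70,8,15); print("foot",n,rect(T),len(T))
T=sel(P4,380,620,-520,-280,15,30); print("tray",rect(T),len(T))
c=L(2)["color"]; cv2.imwrite("pics/z1.png",np.hstack([cv2.resize(L(0)["color"][100:220,180:380,::-1],(400,300)),cv2.resize(L(2)["color"][60:210,220:480,::-1],(400,300))]))
E
```

```text
jig (array([553.8, 247.2, 225.7, 110.2]), np.float64(-1.56)) 12304
panel (array([553.4, 212.1, 132.1,  72. ]), np.float64(-1.563)) 3048
stops (array([553.8, 214.4, 141.3,  73.5]), np.float64(-1.566)) 704
bar (array([567.3, 302.7,  74.8,  15.9]), np.float64(-0.01)) 159.40049713229794 1052
stand 2 (array([ 644.1, -189.9,  151. ,   60.6]), np.float64(-1.45)) 46.35501359378789 4093
drumtop 2 (array([ 648.9, -225.9,   35.3,   34.8]), np.float64(1.544)) 82.35818154447166 ((648.5554809570312, -225.83428955078125), 18.130126953125)
sleeve 2 (array([678.5, -26.1,  58.8,  58. ]), np.float64(-1.529)) 85.16908801280157 ((678.7191772460938, -25.877365112304688), 29.894941329956055)
housing 2 (array([678.8, -25.7,  93.2,  93.1]), np.float64(-1.399)) 1895 ((685.5380249023438, -29.911235809326172), 54.72117614746094)
foot 2 (array([668. , -53.9, 165.3, 120.1]), np.float64(1.21)) 2293
stand 3 (array([ 643.8, -189.8,  150.4,   60.3]), np.float64(-1.451)) 46.40552603970494 4306
drumtop 3 (array([ 648.4, -226.1,   35.2,   34.5]), np.float64(0.042)) 82.6989156450821 ((648.459228515625, -226.1759490966797), 17.823200225830078)
sleeve 3 (array([678.5, -26.7,  58.1,  57.6]), np.float64(1.034)) 85.07387343599788 ((678.4867553710938, -26.166629791259766), 29.782188415527344)
housing 3 (array([678.4, -26.5,  92.9,  92.5]), np.float64(0.614)) 1746 ((683.9744873046875, -25.278705596923828), 52.04246520996094)
foot 3 (array([672.3, -41.4, 138.6, 120.2]), np.float64(1.209)) 2123
tray (array([ 493.3, -405. ,  200.3,  160.2]), np.float64(1.495)) 1957
```

View pics/z1.png

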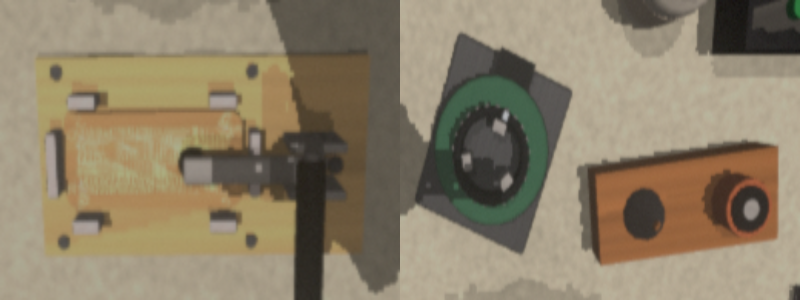

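The left crop shows the clamp foot on the panel at (190,165), with the bar running down at (310,230). The right crop shows the open chuck at (490,150), the cone burr at (643,213) and the drum (cylinder with nut) at (747,210), so the drum is the one at world (648.5,-226). I'll open the clamp first.

```bash
cat >> h.py <<'E'
NEST=np.array([554.,214.6]); PHI=.009; HY,HZ,RG=319.6,50.,100.; GX=579.
A0=1.74  # bar angle at theta=0
def barp(th,dz=-17): a=A0-th; return [GX,HY+RG*np.cos(a),HZ+RG*np.sin(a)+dz]
E
python3 - <<'E'
from h import *
p=barp(.03); b=np.array(p)
effector.move_gripper(50,25)
o=go([p[0],p[1],p[2]+90],PHI)
manip.move_l(p,feed=120); st()
effector.move_gripper(5,25); st()
for th in np.arange(.15,1.56,.14):
    manip.move_l(barp(th),feed=90)
    print(round(th,2),np.round(telemetry.read_force(),1),round(telemetry.read_width(),1))
st()
effector.move_gripper(45); st()
p=barp(1.55); manip.move_l([p[0],p[1],230],feed=200)
go([480,250,380],0)
c=cam("wrist"); cv2.imwrite("pics/b.png",c["color"][40:340,80:480,::-1].repeat(2,0).repeat(2,1)); np.savez("b.npz",**c)
P=cloud(c); T=P[(abs(P[:,0]-580)<80)&(abs(P[:,1]-415)<50)&(P[:,2]>55)&(P[:,2]<90)]; print("bar",rect(T),np.percentile(T[:,2],[5,50,95]))
T=P[(abs(P[:,0]-554)<45)&(abs(P[:,1]-214)<75)&(P[:,2]>18)&(P[:,2]<24)]; print("panel",rect(T))
E
```

```text
t 14.2 tcp [579.5 306.  133. ] w 49.6 gf 0.0 F [ 0.2 -0.1 -0. ] M [-0.05 -0.06  0.01]
t 14.6 tcp [579.4 305.  132.8] w 14.0 gf 24.4 F [-1.6 -4.8  5.8] M [-0.89  0.41  0.  ]
0.15 [-3.6 -8.2  9.1] 14.0
0.29 [-2.8 -7.2  7.3] 14.4
0.43 [-2.9 -4.6  6.9] 13.9
0.57 [-0.2 -4.6  5.4] 14.0
0.71 [ 1.3 -2.4  1.2] 14.0
0.85 [ 3.5 -0.8  0.2] 14.2
0.99 [ 5.1  1.7 -0.7] 14.0
1.13 [ 6.5  3.1 -4.2] 13.8
1.27 [ 6.5  4.3 -3.8] 14.2
1.41 [ 6.   4.  -4.5] 14.3
1.55 [ 6.3  4.7 -4.5] 13.8
t 18.0 tcp [578.6 419.4  49.2] w 13.8 gf 24.5 F [ 6.3  4.7 -4.5] M [ 0.98 -1.23 -0.12]
t 18.4 tcp [578.6 417.8  51.4] w 44.7 gf 0.0 F [-0.2  0.3 -0.2] M [-0.03  0.01 -0.03]
bar (array([566.5, 395.5,  75.3,  60. ]), np.float64(0.01)) [62.48709248 70.13478669 73.53725957]
panel (array([553.1, 214.9, 140.4,  71.7]), np.float64(-1.562))
```

View pics/b.png

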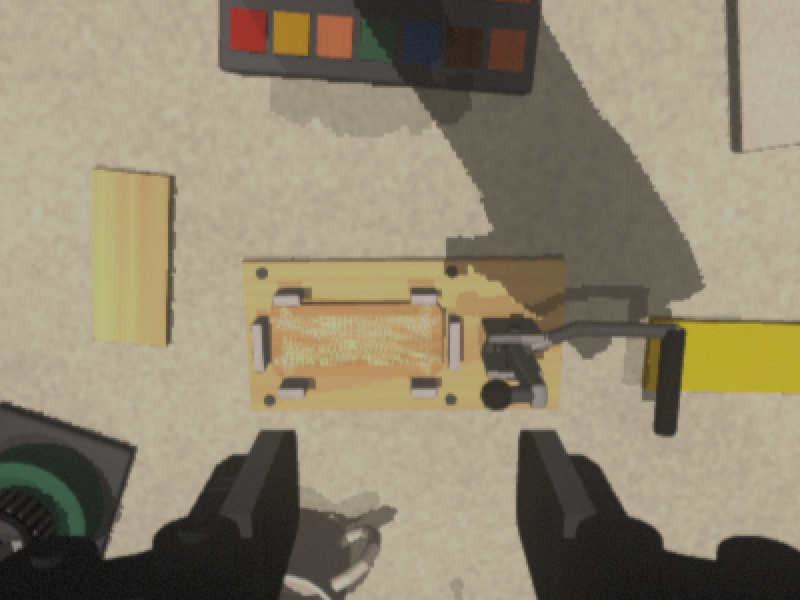

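The clamp is open: the arm is folded up near (510,370) and the handle is down at (670,380), clear of the yellow panel. The finished panel lies free in the nest at (357,340), so I'll move it to the tray.

```bash
python3 - <<'E'
from h import *
y=PHI+np.pi/2
effector.move_gripper(66,40)
x0,y0=NEST[0]-.3,NEST[1]-1
go([x0,y0,150],y)
manip.move_l([x0,y0,16],feed=150)
z=16
while z>3:
    z-=1; manip.move_l([x0,y0,z],feed=30); f=telemetry.read_force()[2]
    if abs(f)>2.5: break
print("contact cmd",z); st()
manip.move_l([x0,y0,z+5],feed=60)
effector.move_gripper(40,40); st()
zg=z+5
manip.move_l([x0,y0,zg+25],feed=80); st()
manip.move_l([x0,y0,200],feed=200)
ty=np.pi/2-.076
go([493.3,-405,150],ty)
manip.move_l([493.3,-405,zg-5],feed=150); st()
effector.move_gripper(66); st()
manip.move_l([493.3,-405,150],feed=200)
print("zg",zg)
go([430,-230,380],0)
for n in("wrist",):
    c=cam(n); cv2.imwrite("pics/c.png",c["color"][:,:,::-1]); np.savez("c.npz",**c)
    print([(round(d["p"],2),rect(cloud(c,d["region"]))) for d in silhouettes("blank0",n)[:4]])
    print([(round(d["p"],2),rect(cloud(c,d["region"]))) for d in silhouettes("sanded",n)[:4]])
E
```

```text
contact cmd 3
t 26.4 tcp [553.8 213.6   3.6] w 65.9 gf 3.1 F [-2.4 -0.6  6.1] M [-0.26  0.51 -0.  ]
t 26.9 tcp [553.9 213.7   8.2] w 51.0 gf 42.1 F [-0.7 -0.9  3.7] M [-0.07  0.15  0.03]
t 27.3 tcp [554.  213.7  33.6] w 51.1 gf 41.7 F [-0.1  0.1 -0.4] M [-0.03  0.04  0.02]
t 31.7 tcp [ 493.6 -405.2    3.3] w 50.9 gf 41.7 F [ 0.4  0.4 -0.7] M [ 0.08 -0.04 -0.05]
t 32.0 tcp [ 493.5 -405.1    3.2] w 66.3 gf 0.0 F [-0.5  0.2 -0.6] M [ 0.03 -0.01 -0.04]
zg 8
[(0.85, (array([462.6, -81.8, 123. ,  56. ]), np.float64(0.196))), (0.65, (array([497.8,  59.4, 121.1,  60.6]), np.float64(-0.098)))]
[(0.78, (array([ 493.2, -407.7,  126.6,   54.3]), np.float64(1.501)))]
```

View pics/c.png

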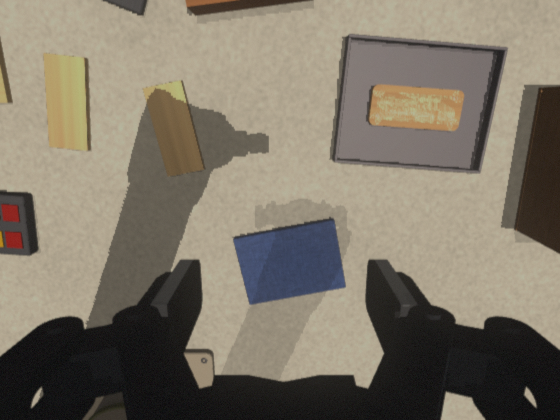

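The finished panel lies flat in the tray at (416,108). The blank at (67,102) has been knocked aside, to about (498,59). I'll re-measure each blank just before grasping it.

```bash
cat >> h.py <<'E'
def blanks(x,y):
    go([x,y,380],0); manip.wait(.2); c=cam("wrist"); out=[]
    for d in silhouettes("blank0","wrist"):
        P=cloud(c,d["region"])
        if d["p"]<.3 or len(P)<50: continue
        m=np.median(P[:,:2],0); P=P[(P[:,2]>5)&(P[:,2]<16)&(np.linalg.norm(P[:,:2]-m,axis=1)<75)]
        if len(P)<50: continue
        r,a=rect(P); h=c["color"][d["region"]].mean(0)
        print("blank?",round(d["p"],2),r,a,h.round())
        if 110<r[2]<130 and 46<r[3]<60 and r[1]<130: out.append((r[0],r[1],a))
    return out
def blank_to_nest(bx,by,a,layer):
    effector.move_gripper(66,40)
    go([bx,by,120],a); manip.move_l([bx,by,-2],feed=130); st()
    effector.move_gripper(40,40); st()
    manip.move_l([bx,by,220],feed=250)
    y=PHI+np.pi/2; x0,y0=NEST
    go([x0,y0,150],y); zt=8+10*layer+.8
    manip.move_l([x0,y0,zt+20],feed=150); manip.move_l([x0,y0,zt],feed=50); st()
    effector.move_gripper(66); st()
    manip.move_l([x0,y0,200],feed=200)
E
python3 - <<'E'
from h import *
B=blanks(440,-20)
B.sort(key=lambda b:b[1])
if len(B)==2: blank_to_nest(*B[0],0); 
B2=blanks(450,150)
c=cam("wrist"); cv2.imwrite("pics/d.png",c["color"][:,:,::-1])
E
```

```text
blank? 0.73 [498.3  57.1 120.4  52.3] -0.103 [145. 130.  89.]
blank? 0.69 [464.3 -82.7 119.7  52.2] 0.199 [176. 161. 109.]
t 40.7 tcp [464.8 -82.8  -1.4] w 65.8 gf 0.0 F [-0.   0.3  0.3] M [ 0.07 -0.04 -0.02]
t 41.0 tcp [465.  -82.7  -1. ] w 50.8 gf 40.9 F [-2.7 -0.3  7.9] M [-0.01  0.46 -0.04]
t 44.8 tcp [553.9 214.6   9.1] w 50.6 gf 42.7 F [-3.9 -0.9  8.8] M [-0.27  0.81  0.01]
t 45.1 tcp [553.8 214.5   8.4] w 65.9 gf 0.0 F [-0.5  0.2 -0.7] M [0.   0.06 0.  ]
blank? 0.78 [498.8  57.2 120.3  52.4] -0.103 [174. 160. 109.]
blank? 0.67 [555.2 215.5 125.3  59.1] -1.569 [172. 157. 105.]
blank? 0.55 [568.  482.  122.4  53. ] 1.551 [160. 144.  43.]
```

View pics/d.png

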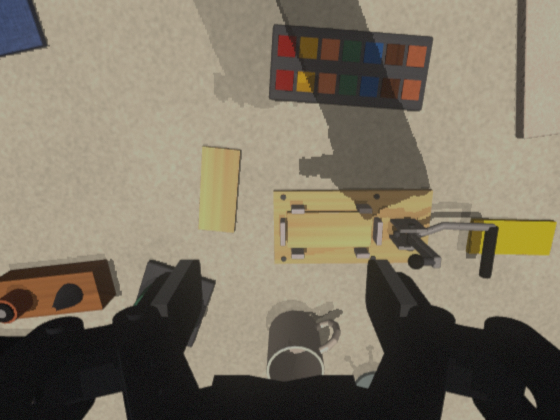

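The first blank lies flat in the nest at (328,230), and the second is at (220,189). I'll stack the second, then close the clamp.

```bash
sed -i 's/,-2\],feed=130/,-.8],feed=130/; s/zt=8+10\*layer+.8/zt=9.8+10*layer/' h.py; python3 - <<'E'
from h import *
B=blanks(450,100); B=[b for b in B if b[1]<130]
assert len(B)==1
blank_to_nest(*B[0],1)
go([480,250,380],0); c=cam("wrist"); cv2.imwrite("pics/e.png",c["color"][40:340,80:480,::-1].repeat(2,0).repeat(2,1))
P=cloud(c); T=P[(abs(P[:,0]-554)<26)&(abs(P[:,1]-214)<58)]; print(np.percentile(T[:,2],[2,50,98]))
T=P[(abs(P[:,0]-595)<12)&(P[:,1]>395)&(P[:,1]<450)&(P[:,2]>55)]; print("bar",rect(T),np.percentile(T[:,2],[5,50,95]))
st()
E
```

```text
blank? 0.81 [498.7  57.2 120.2  51.9] -0.104 [183. 167. 113.]
t 50.8 tcp [499.3  57.3  -0. ] w 65.8 gf 0.0 F [ 0.3 -0.2  0.9] M [-0.03 -0.02  0.03]
t 51.1 tcp [4.994e+02 5.730e+01 3.000e-01] w 50.6 gf 41.0 F [-2.1 -0.2  6.6] M [-0.16  0.45  0.05]
t 55.0 tcp [553.9 214.7  20.3] w 50.7 gf 42.9 F [-5.  -1.2 12.1] M [-0.33  1.07  0.02]
t 55.4 tcp [553.8 214.5  19.4] w 66.1 gf 0.0 F [0.3 0.5 1. ] M [0.02 0.   0.05]
[29.51838281 31.46548473 33.27344705]
bar (array([593.4, 418.6,  20.6,  14.2]), np.float64(-0.024)) [66.72879975 71.79606336 73.61002993]
t 57.7 tcp [480.  249.8 378.9] w 66.2 gf 0.0 F [-0.4  0.   0.4] M [ 0.01 -0.   -0.01]
```

View pics/e.png

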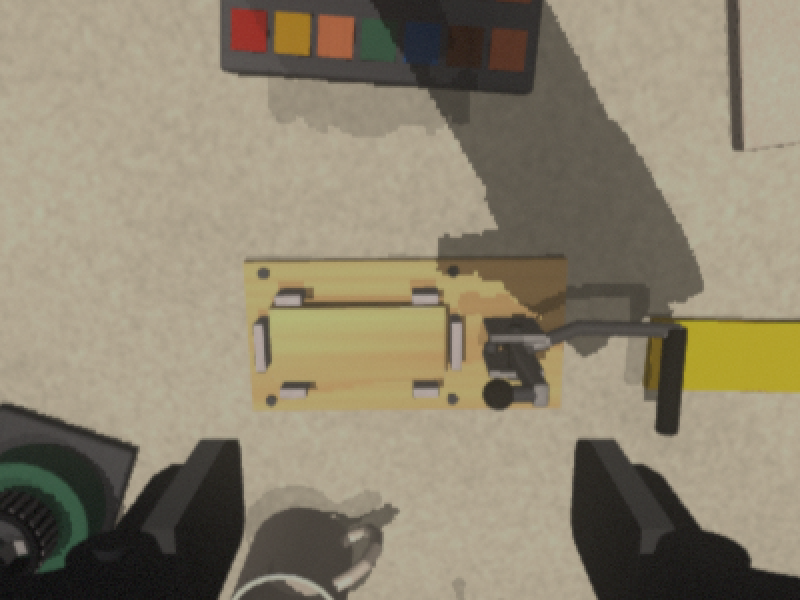

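Both blanks are stacked flat in the nest at (358,340), with the top about 30 mm above the table, and the handle is at (670,380). I'll close the clamp.

```bash
python3 - <<'E'
from h import *
effector.move_gripper(45,25)
p=barp(1.58); go([p[0],p[1],180],PHI)
manip.move_l(p,feed=120); st()
effector.move_gripper(5,25); st()
for th in list(np.arange(1.44,.25,-.14))+[.2]:
    manip.move_l(barp(th),feed=90)
    print(round(th,2),np.round(telemetry.read_force(),1),round(telemetry.read_width(),1))
effector.move_gripper(45); st()
p=np.array(telemetry.read_eef_pos()); manip.move_l([p[0],p[1],260],feed=200)
go([480,250,380],0); c=cam("wrist"); cv2.imwrite("pics/f.png",c["color"][40:340,80:480,::-1].repeat(2,0).repeat(2,1))
P=cloud(c); T=P[(abs(P[:,0]-590)<14)&(P[:,1]>280)&(P[:,1]<350)&(P[:,2]>120)]; r=rect(T); print("bar",r,"theta~",A0-np.arctan2(np.median(T[:,2])-8-50,r[0][1]-HY))
E
```

```text
t 60.4 tcp [579.6 418.7  50.1] w 44.7 gf 0.0 F [ 0.  -1.   0.8] M [ 0.04 -0.02 -0.03]
t 60.7 tcp [579.3 419.6  49.7] w 14.1 gf 27.3 F [0.8 5.  1.2] M [ 0.88 -0.35 -0.05]
1.44 [ 5.2  8.9 -4.9] 13.9
1.3 [ 4.5 10.3 -3.3] 13.9
1.16 [ 4.4 11.5 -0.2] 14.2
1.02 [ 3.9 12.   3.4] 14.0
0.88 [ 3.  13.4  9.1] 13.8
0.74 [ 0.  12.1 16.9] 13.7
0.6 [-3.1  8.8 21.5] 13.7
0.46 [-5.6  3.  25.3] 13.9
0.32 [-6.8 -2.8 23.6] 13.6
0.2 [-5.7 -5.9 20.3] 13.9
t 64.2 tcp [578.7 322.7 132.5] w 45.3 gf 0.0 F [-0.3 -0.1  0.1] M [-0.06 -0.02  0.01]
bar (array([5.852e+02, 3.082e+02, 1.540e+01, 3.000e-01]), np.float64(0.025)) theta~ 0.05011026462743784
```

View pics/f.png

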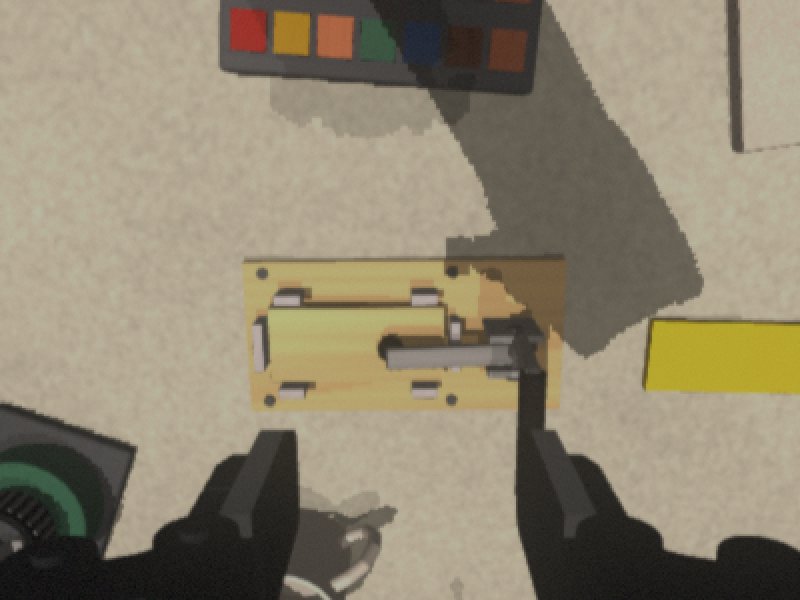

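The clamp is closed, with its foot on the blanks at (390,347) and its bar at (532,400). Next is the drum.

```bash
python3 - <<'E'
from h import *
y=.12+np.pi/2; D=[648.5,-226.1]; C=[678.6,-26.2]
effector.move_gripper(60,40)
o=go(D+[170],y); manip.move_l(D+[46],feed=120); st()
effector.move_gripper(20,40); st()
z=telemetry.read_eef_pos()[2]
manip.move_l(D+[52],feed=40); st()
manip.move_l(D+[170],feed=150)
o2=pick(C+[170],y); print(np.linalg.norm(o2-o))
manip.move_l(C+[170],feed=200)
manip.wait(.2); c=cam("side"); im=c["color"]
cv2.imwrite("pics/g.png",im[150:330,260:440,::-1].repeat(3,0).repeat(3,1))
st(); print("zgrasp",z, np.round(telemetry.read_joint_positions(),2))
E
```

```text
t 69.2 tcp [ 649.  -226.4   47. ] w 60.3 gf 0.0 F [0.5 0.1 1.3] M [-0.03 -0.01  0.07]
t 69.6 tcp [ 649.  -226.3   46.9] w 34.8 gf 39.8 F [-0.6  1.2  6.8] M [ 0.11  0.25 -0.04]
t 69.9 tcp [ 648.5 -226.1   52.2] w 34.9 gf 39.9 F [ 0.4  0.3 -2.1] M [0.05 0.03 0.03]
0.0
t 72.2 tcp [678.5 -27.2 170.1] w 35.1 gf 40.0 F [ 0.6 -0.2 -1.4] M [ 0.07 -0.01  0.02]
zgrasp 46.91764378587569 [-0.49  0.56  0.67  1.41 -0.35  1.29  0.32]
```

View pics/g.png

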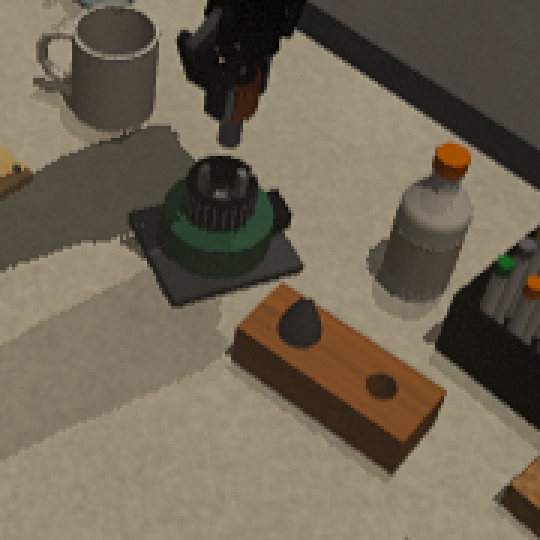

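The drum is held upright with its shank (230,130) above the chuck (222,180), and the burr is still in the stand at (300,322). I'll insert it with a guarded descent.

```bash
python3 - <<'E'
from h import *
C=[678.6,-25.9]
manip.move_l(C+[135],feed=80); st()
z=135
while z>86:
    z-=3 if z>96 else 1; manip.move_l(C+[z],feed=40); F=np.array(telemetry.read_force())
    if F[2]>4 or np.hypot(*F[:2])>6: break
print(z); st()
if z<94:
    effector.move_gripper(62); st()
    manip.move_l(C+[160],feed=100)
    go([640,-30,380],0); c=cam("wrist"); np.savez("g.npz",**c)
    P=cloud(c); T=P[(np.hypot(P[:,0]-678.6,P[:,1]+26)<32)&(P[:,2]>100)]; print(rect(T),np.percentile(T[:,2],[50,90,99]),cv2.minEnclosingCircle(T[:,:2].astype(np.float32)))
    for yw in np.arange(-3.2,3.2,.2):
        q=kinematics.ik([678.6,-26,59],down(yw)); print(round(yw,1),None if q is None else np.round(q,2).tolist())
E
```

```text
t 72.8 tcp [678.6 -25.9 134.8] w 34.9 gf 40.0 F [-1.1  0.4 -0.9] M [ 0.01 -0.02  0.02]
89
t 77.8 tcp [678.7 -26.   89.9] w 35.2 gf 40.5 F [-3.2  0.5  6. ] M [0.1  0.73 0.04]
t 78.2 tcp [678.5 -25.9  88.8] w 62.0 gf 0.0 F [ 0.2 -0.3  0.3] M [0.05 0.03 0.01]
(array([669.7, -29.7,  48.6,  45.3]), np.float64(-0.261)) [462.64344933 471.15530695 474.67694803] ((668.8732299804688, -26.13404083251953), 26.327621459960938)
-3.2 [-0.3, 0.6, 0.38, 1.5, -0.24, 1.08, 1.64]
-3.0 [0.73, 0.98, -1.26, 1.44, 0.93, 1.39, 1.16]
-2.8 [0.73, 0.98, -1.26, 1.44, 0.93, 1.39, 1.36]
-2.6 [0.73, 0.98, -1.26, 1.44, 0.93, 1.39, 1.56]
-2.4 [0.73, 0.98, -1.26, 1.44, 0.93, 1.39, 1.76]
-2.2 [0.73, 0.98, -1.26, 1.44, 0.93, 1.39, 1.96]
-2.0 [0.73, 0.98, -1.26, 1.44, 0.93, 1.39, 2.16]
-1.8 [0.73, 0.98, -1.26, 1.44, 0.93, 1.39, 2.36]
-1.6 [0.73, 0.98, -1.26, 1.44, 0.93, 1.39, 2.56]
-1.4 [-0.73, 0.9, 1.12, 1.53, -0.83, 1.25, -2.46]
-1.2 [-0.71, 0.86, 1.07, 1.52, -0.79, 1.23, -2.29]
-1.0 [-0.68, 0.83, 1.01, 1.52, -0.73, 1.21, -2.12]
-0.8 [-0.67, 0.81, 0.98, 1.52, -0.7, 1.19, -1.94]
-0.6 [-0.66, 0.79, 0.96, 1.52, -0.68, 1.1
[... 189 characters left out ...]
2, -0.6, 1.15, -1.0]
0.4 [-0.59, 0.73, 0.83, 1.52, -0.57, 1.15, -0.82]
0.6 [-0.58, 0.72, 0.81, 1.52, -0.55, 1.14, -0.63]
0.8 [-0.56, 0.71, 0.78, 1.52, -0.53, 1.14, -0.45]
1.0 [-0.54, 0.7, 0.74, 1.52, -0.5, 1.13, -0.27]
1.2 [-0.51, 0.68, 0.7, 1.51, -0.47, 1.12, -0.09]
1.4 [-0.49, 0.67, 0.67, 1.51, -0.44, 1.11, 0.1]
1.6 [-0.47, 0.66, 0.63, 1.51, -0.41, 1.11, 0.28]
1.8 [-0.44, 0.65, 0.59, 1.51, -0.39, 1.1, 0.46]
2.0 [-0.42, 0.64, 0.56, 1.51, -0.36, 1.1, 0.64]
2.2 [-0.4, 0.63, 0.52, 1.51, -0.34, 1.09, 0.83]
2.4 [-0.38, 0.62, 0.49, 1.51, -0.32, 1.09, 1.01]
2.6 [-0.35, 0.62, 0.46, 1.5, -0.29, 1.09, 1.2]
2.8 [-0.33, 0.61, 0.42, 1.5, -0.27, 1.08, 1.38]
3.0 [-0.31, 0.61, 0.39, 1.5, -0.25, 1.08, 1.57]
```

```bash
python3 - <<'E'
from h import *
g=dict(np.load("g.npz")); P=cloud(g)
T=P[(np.hypot(P[:,0]-678.6,P[:,1]+26)<32)&(P[:,2]>100)&(P[:,2]<160)]; print(len(T),len(T) and (rect(T),np.percentile(T[:,2],[50,90,99])))
c=cam("side"); P=cloud(c); T=P[(np.hypot(P[:,0]-678.6,P[:,1]+26)<40)&(P[:,2]>112)&(P[:,2]<160)]; print(len(T),len(T) and (rect(T),np.percentile(T[:,2],[50,90,99])))
cv2.imwrite("pics/i.png",c["color"][150:330,260:440,::-1].repeat(3,0).repeat(3,1))
E
```

```text
909 ((array([677.4, -26.3,  35.3,  33.9]), np.float64(0.016)), array([125.81836153, 127.47035402, 128.64167392]))
158 ((array([675.7, -27.8,  35.8,  34.5]), np.float64(-0.107)), array([121.81007724, 124.81054543, 125.36566942]))
```

View pics/i.png

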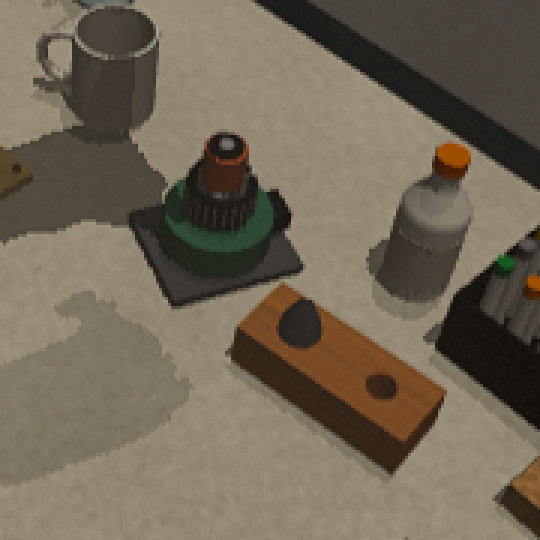

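The drum stands upright and seated in the chuck at (225,165), its top about 126 mm up. Now I'll turn the sleeve clockwise.

```bash
python3 - <<'E'
from h import *
C=[678.5,-26.1]; y0=2.5
effector.move_gripper(74,60)
manip.goto(C+[190],down(y0)); manip.move_l(C+[140],feed=100); manip.move_l(C+[58.5],feed=60); st()
effector.move_gripper(50,60); st()
y=y0
while y0-y<2.4:
    y-=.1; manip.goto(C+[58.5],down(y))
    M=telemetry.read_moment(); F=np.array(telemetry.read_force())
    print(round(y0-y,1),"Mz",round(M[2],2),"F",F.round(1),"w",round(telemetry.read_width(),1))
    if abs(M[2])>1.2 or np.linalg.norm(F)>45: break
st()
E
```

```text
t 85.0 tcp [678.8 -26.1  58.9] w 74.1 gf 0.0 F [-0.3  0.6  0.9] M [ 0.01 -0.02 -0.01]
t 85.3 tcp [680.1 -24.4  60.3] w 56.4 gf 62.9 F [0.5 4.7 7.6] M [ 1.14 -0.28 -0.22]
0.1 Mz -0.21 F [0.2 4.2 7.6] w 55.9
0.2 Mz -0.27 F [0.9 3.4 7. ] w 56.1
0.3 Mz -0.24 F [0.3 4.1 7. ] w 55.9
0.4 Mz -0.24 F [-0.6  4.3  7.9] w 56.2
0.5 Mz -0.27 F [0.  4.4 8.5] w 56.0
0.6 Mz -0.2 F [-0.8  4.2  8.5] w 55.7
0.7 Mz -0.2 F [0.6 3.3 8.2] w 55.8
0.8 Mz -0.23 F [-0.1  3.3  7.7] w 56.0
0.9 Mz -0.25 F [0.8 4.1 7.8] w 55.7
1.0 Mz -0.3 F [0.1 3.6 7.9] w 56.1
1.1 Mz -0.22 F [-0.5  4.4  8.5] w 56.2
1.2 Mz -0.27 F [0.1 4.1 8.2] w 56.1
1.3 Mz -0.24 F [0.2 4.5 9.4] w 55.9
1.4 Mz -0.26 F [-1.4  3.7  9.3] w 56.2
1.5 Mz -0.21 F [-1.   4.   8.5] w 56.0
1.6 Mz -0.18 F [0.4 5.  8.5] w 56.2
1.7 Mz -0.21 F [-0.8  4.1  8.8] w 56.1
1.8 Mz -0.31 F [-0.4  4.3  8.7] w 55.9
1.9 Mz -0.22 F [ 0.4  5.7 10.1] w 55.8
2.0 Mz -0.18 F [-1.   5.6  8.9] w 55.8
2.1 Mz -0.04 F [-0.5  5.8  9.6] w 56.1
2.2 Mz 0.03 F [-0.4  5.1  8.7] w 56.0
2.3 Mz 0.07 F [-2.2  4.4 10.8] w 55.1
2.4 Mz 1.85 F [-0.1  1.8  8.6] w 55.5
t 91.3 tcp [680.2 -24.4  60.2] w 55.5 gf 83.1 F [-0.1  1.8  8.6] M [ 0.68 -0.16  1.85]
```

```bash
python3 - <<'E'
from h import *
C=[678.5,-26.1]
print(np.round(telemetry.read_joint_positions(),2))
effector.move_gripper(74); st()
y=1.2
manip.move_l(C+[140],feed=100); manip.goto(C+[140],down(y)); manip.move_l(C+[58.5],feed=80); st()
effector.move_gripper(50,40); st()
for k in range(6):
    y-=.04; manip.goto(C+[58.5],down(y)); M=telemetry.read_moment(); print(round(1.2-y,2),np.round(M,2))
    if abs(M[2])>.9: break
effector.move_gripper(74)
manip.move_l(C+[170],feed=100)
go([560,-30,360],0); c=cam("wrist"); s=cam("side"); d=cam("scene")
P=cloud(c); T=P[(np.hypot(P[:,0]-678.6,P[:,1]+26)<32)&(P[:,2]>100)&(P[:,2]<160)]; print(len(T),rect(T),np.percentile(T[:,2],[50,90,99]))
cv2.imwrite("pics/j.png",np.hstack([cv2.resize(s["color"][170:270,290:390,::-1],(400,400),interpolation=cv2.INTER_CUBIC),cv2.resize(d["color"][200:300,180:280,::-1],(400,400),interpolation=cv2.INTER_CUBIC)]))
st()
E
```

```text
[-0.67  0.81  0.99  1.52 -0.71  1.2  -1.03]
t 91.7 tcp [678.2 -26.4  58.3] w 74.0 gf 0.0 F [ 0.   0.1 -0.2] M [-0.    0.    0.01]
t 94.7 tcp [678.9 -26.2  59.1] w 74.1 gf 0.0 F [0.1 0.2 0.6] M [ 0.02  0.02 -0.02]
t 95.0 tcp [679.4 -26.3  59.7] w 57.5 gf 42.2 F [ 0.2 -0.7  5.5] M [-0.12 -0.13  0.03]
0.04 [-0.23 -0.06  0.63]
0.08 [-0.63  0.64  0.75]
0.12 [-0.95  1.34  0.78]
0.16 [-0.77  1.23  0.06]
0.2 [-0.6   1.1   0.13]
0.24 [-0.47  0.97  0.07]
959 (array([679. , -25.1,  35.6,  35.3]), np.float64(0.578)) [124.6583305  127.29390663 128.41345695]
t 99.9 tcp [560.  -29.9 359.5] w 74.4 gf 0.0 F [-0.1  0.1  0.1] M [-0.   -0.02  0.02]
```

View pics/j.png

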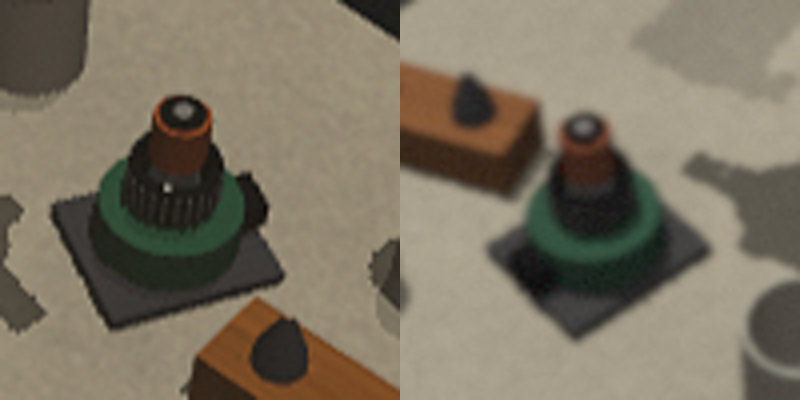

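```bash
python3 - <<'E'
from h import *
C=[678.5,-26.1]
effector.move_gripper(60,25)
go(C+[190],1.69); manip.move_l(C+[91],feed=100); st()
effector.move_gripper(20,25); st()
for dx,dz in((2,0),(-2,0),(0,1.5)):
    manip.move_l([C[0]+dx,C[1],91+dz],feed=20); manip.wait(.2); print(dx,dz); st()
manip.move_l(C+[91],feed=20); st()
effector.move_gripper(60); st()
manip.move_l(C+[190],feed=100)
E
```

```text
t 102.5 tcp [679.  -26.2  91.8] w 59.9 gf 0.0 F [ 0.3 -0.4 -0.3] M [-0.03  0.02  0.02]
t 102.9 tcp [679.8 -26.   92.1] w 35.4 gf 26.9 F [4.5 0.6 3.2] M [ 0.06 -1.08 -0.02]
2 0
t 103.3 tcp [680.1 -26.   92. ] w 34.8 gf 27.5 F [-4.1  1.8  9.3] M [ 0.2   0.99 -0.01]
-2 0
t 103.9 tcp [679.4 -25.9  92.1] w 35.4 gf 27.1 F [13.1 -0.5 -2.1] M [-0.06 -3.17  0.01]
0 1.5
t 104.3 tcp [679.6 -25.9  92.2] w 35.3 gf 27.1 F [ 9.7 -0.9 -7. ] M [-0.11 -2.24  0.01]
t 104.6 tcp [679.7 -26.   92. ] w 35.8 gf 27.9 F [4.  0.  5.4] M [ 0.08 -1.18  0.02]
t 105.0 tcp [677.9 -26.2  90.5] w 60.1 gf 0.0 F [-0.5 -0.8  0.7] M [0.02 0.02 0.01]
```

The drum resists sideways and upward pulls, so it's held. One more firm stroke of the sleeve, centred better, will make sure it's fully tight.

```bash
python3 - <<'E'
from h import *
C=[679.3,-25.8]; y=1.6
effector.move_gripper(74,80)
manip.goto(C+[190],down(y)); manip.move_l(C+[140],feed=100); manip.move_l(C+[58.5],feed=80)
effector.move_gripper(50,80); st()
for k in range(8):
    y-=.04; manip.goto(C+[58.5],down(y)); M=telemetry.read_moment()
    ya=Ro.from_rotvec(telemetry.read_orientation()).as_matrix(); print(round(1.6-y,2),round(1.6-np.arctan2(ya[1,0],ya[0,0]),3),np.round(M,2),np.round(telemetry.read_force(),1))
    if abs(M[2])>1.6: break
effector.move_gripper(74); st()
manip.move_l(C+[190],feed=120)
go([560,-30,380],0)
c=cam("wrist"); s=cam("scene"); cv2.imwrite("pics/k.png",cv2.resize(np.hstack([c["color"],s["color"]])[:,:,::-1],(800,300),interpolation=cv2.INTER_AREA))
P=cloud(c); T=P[(np.hypot(P[:,0]-678.6,P[:,1]+26)<32)&(P[:,2]>100)&(P[:,2]<160)]; print(len(T),rect(T),np.percentile(T[:,2],[50,90,99]))
E
```

```text
t 108.8 tcp [680.1 -25.8  59.9] w 55.2 gf 84.2 F [-1.6 -0.1  6.3] M [0.12 0.19 0.09]
0.04 0.04 [0.12 0.19 0.02] [-1.6  1.1  6. ]
0.08 0.078 [0.48 0.3  1.13] [-2.7  1.3  8. ]
0.12 0.116 [1.09 0.41 1.5 ] [-3.1  3.4  8.3]
0.16 0.154 [1.43 0.46 2.31] [-3.7  4.9  8.5]
t 110.1 tcp [679.2 -26.5  58.5] w 74.3 gf 0.0 F [ 0.  -0.6  0.2] M [0.06 0.07 0.02]
866 (array([678.7, -25.3,  35.4,  35. ]), np.float64(-0.648)) [124.88279456 127.423069   128.60521614]
```

View pics/k.png

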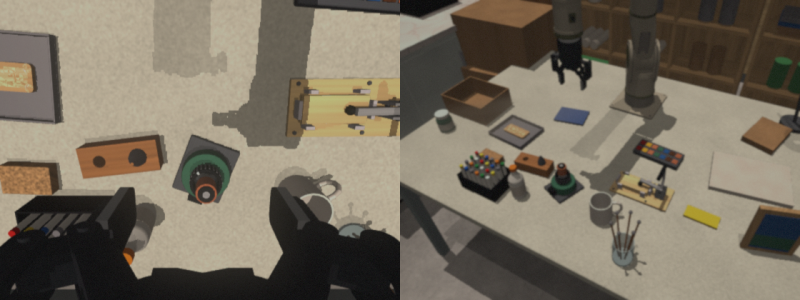

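The final views show the finished panel in the tray, the clamp closed on the blanks (370,108 left half), the drum upright in the chuck (205,193) and the other things in place. The sleeve is hard against its stop at 2.3 N m, so I'm handing in.

```bash
python3 -c "
from h import *
print(ticket.hand_in()); st()"
```

```text
the job is handed in; nothing more can be done
None
the job is handed in; nothing more can be done
```

I handed the job in (no verdict came back): the finished panel is flat in the tray, both blanks are stacked in the nest with the clamp closed on them, and the drum is seated and held tight in the chuck.

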